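Uncover the valve box and push the tagged valve shut

ROBOT

A 6-joint arm with a two-finger parallel gripper is mounted at the origin on a cart in front of the work surface, level with it; the furniture and walls round the work are solid. World frame = base frame: x ahead of the robot, y to its left, z up, the work surface at z = 0. Lengths are in m, angles in rad, forces in N, time in s.
With the tool pointing down it reaches from about 0.35 to 0.85 m from the base axis. Payload 8.1 kg.
Tool frame: the origin (TCP) lies at the centre of the arm's flange, where the gripper is bolted on; the fingertips stand 186 mm ahead of it and the grasp point (between the pads) lies 167 mm ahead of it; z points along the fingers, y is the line along which they close (so a half turn about z gives the same grasp; the last joint's range is limited). The gripper opens to 93 mm and grips with 3 to 60 N. Pads are 15 mm wide; open, the fingers measure 128 mm over their backs; the gripper's body (75 mm by 188 mm) begins 65 mm behind the grasp point.
Start: joints at [1.199, 0.13, 1.488, -0, 1.523, -0.085], TCP at [0.17, 0.576, 0.405] pointing down, gripper open.
Joint ranges: [-2.96, 2.96], [-0.89, 2.26], [0.02, 2.5], [-1.34, 4.48], [0, 2.73], [-2.66, 2.66]. Speed limits (rad/s): [2.39, 2.39, 2.79, 3.14, 3.14, 3.14].

INTERFACE

Orientations are given as a rotation vector (axis times angle).
In Python, from plant import robot gives the robot as it stands.
- The arm moves only by the tool apply_moves, never from a script. Its argument "series" is a list of rows, each a list of 2 entries, a list of its own where there are three numbers: the shift along the tool's x, y, z in mm, then the turn, a rotation vector about the tool's x, y, z in rad. A call has 1 to 12 rows; each row shifts and turns the commanded pose from where the row before left it, along the tool's axes as they then stand; what a row does not reach is not made up. A row lasts 1/12 s, in which the tool goes at most 41.7 mm and 7.16 degrees, less where a joint would pass 70% of its speed; a pose out of reach is approached as far as the arm can. A call is refused whole if a number of a shift passes 41.7 or a number of a turn 0.125, either way. A call with a gripper value outside its range is refused whole. "claw" is the opening, from 0 (shut) to 1 (fully open), set as the call begins (left out, the last holds). The fingers move at their own pace and stop on an object; "newtons" is the grip in N (left out, the last holds). Time passes only in rows, so rows that do not move let the fingers close. It gives the time, the measured TCP pose, the force, the opening and the grip force at its end, in the units of the state.
- robot.read_state(): the state, without advancing time (a new reading comes with each control period).
- robot.read_camera(name): name is "scene" or "top" or "wrist"; returns (picture, depth): 400x640x3 uint8, blue, green, red; 400x640 float32, m along the optical axis (not along the pixel's ray), 0 where there is no reading.
- robot.calibration(name): a dict with "fx", "fy", "cx", "cy" (pixels), "extrinsics" (4x4, takes a point from world to camera coordinates). Camera axes: x right, y down, z forward; pixel columns grow to the right and rows downward; lengths in m; the calibration is good to about 2 mm. A picture is of the moment at which its call begins: read the wrist's pose just before it. calibration takes no time and is no camera call; for the wrist camera it gives the pose at the moment of the call.
- robot.close_job(): hands the job in; it is judged then, once.
The state is a dict: "t": time; "q": joint angles; "dq": joint speeds; "joint_torque": joint torques, N m; "tool_pos": TCP position; "orientation": TCP orientation; "force": force on the tool from outside, world axes, zero at the start; "wrist_torque": the same for the moment, N m; "opening": finger opening in m; "gripper_force": force on a finger pad.
Only numpy, scipy, OpenCV 4.12 (cv2) and the standard library are available. Lean on these libraries where they do the work, as an engineer would, in place of code of your own. Each camera call takes 0.05 s, during which the arm holds its last target. There are 200 camera calls.

TASK

With the fingertips alone, push the sliding cover of the grey valve box all the way back to its stop, away from the two valve handles. Then push the handle that carries the round disc tag a quarter turn clockwise until it is fully shut, crosswise to its pipe. Leave the cover open and lying flat, lift nothing, and leave the other valve and the things beside the box alone.

Things in the scene. Friction and masses are not known exactly. Their poses are not given: they have to be found in the camera images.
- valve_box: Grey box fixed to the table, 260 (x) x 253 (y) mm. Origin under its centre, on the table; x points from the open front well to the closed rear deck, y left, z up. Well: x -117 to -7, y -110 to 110 mm, floor 10 mm high, side walls 75, front wall 71; deck behind it 75 mm high; side guide lips and rear stop 83 mm high. Hose tails stick out 27 mm in front, below 40 mm.
- cover: Loose aluminium cover plate, 126 (x) x 238 (y) x 6 mm, about 0.45 kg, lying on the box's side walls between the guide lips. Origin: centre of its underside, 75 mm above the table; axes as the box's. It slides along the box's x with a few newtons. At the start it hides both handles, its origin at box x -62 to -42 mm; against the rear stop it is at +62 mm.
- cover_rib (a point): Middle of the top edge of the upright rib on the cover, 100 mm above the table. The rib is a bar along y, 120 mm long, 10 mm thick in x, standing up 19 mm from the plate, 10 mm in front of the plate's middle. At the rear stop this point is at box x +52 mm.
- tagged_spindle (a point): Point on the spindle axis of the tagged valve, 64 mm above the table. The two spindles stand at box x -30 mm, y -50 and +45 mm; which valve is where varies. The tag is a plain metal disc 34 mm across, flat on top of the spindle, 64 to 67 mm above the table; the other valve has only a 12 mm nut there.
- tagged_tip (a point): Outer end of the tagged handle, on its top edge, 64 mm above the table, 55 mm from the spindle axis. The lever is a flat bar with a black rubber sleeve 10 mm thick, 46 to 64 mm above the table; the sleeve covers 19 to 55 mm from the axis.
- tagged_handle (a joint): Angle of the tagged handle, rad. 0 = open: lever along the pipe, pointing to the front of the box (-x). It turns clockwise seen from above, the tip swinging to the box's left (+y); 1.57 = shut, at its stop, pointing to +y. It starts at 0 to 0.25, needs about 2 N at the sleeve and stays where it is left.
- plain_spindle (a point): Spindle axis of the other, untagged valve, 64 mm above the table; same size and height.
- plain_tip (a point): Outer end of the untagged handle, on its top edge, 55 mm from its spindle axis.
- plain_handle (a joint): Angle of the untagged handle, rad, same sense; it starts between 0 and 0.15 and is to be left alone.
- tape_measure: Yellow tape measure standing on the table to the left of the box, 36 x 77 x 62 mm; origin under its centre. Loose; leave it alone.
- pine_block: Pine block on the table to the right of the box, 45 x 90 x 38 mm; origin under its centre. Loose; leave it alone.
- spanner: Steel combination spanner lying on the table behind the box, 184 mm long; origin under its centre. Loose; leave it alone.

How it is judged:
By the outcome, as a careful person would: the job done as asked, in the order asked, and still so for the second after the job is handed in, with the robot touching nothing.
It also fails if it takes over 48 s, if anything falls off the work surface, if the arm or the gripper's body presses on something with over 40 N, if the wrist force passes 120 N, or if a joint passes its speed limit or range.

## Working session

There is one attempt and no reset: what is moved stays moved. The work goes in short steps, Python scripts to look and compute and a tool call to move; the robot and the scene stay as the last step left them, time stands still between calls to the robot, and variables do not carry over. Pictures are saved under pics/ and viewed, at most 10 in all, crops included, and the job is handed in when it is done.

Besides the shell and the picture viewer there is one more tool, called after "Emit:" as a command line: name --argument value ..., lists and objects as JSON in quotes. apply_moves: Moves the arm, as the interface text tells. Its arguments: {"type":"object","properties":{"series":{"type":"array"},"claw":{"type":"number"},"newtons":{"type":"number"}},"required":["series"]}

```bash
mkdir -p pics; ls; cat > h.py <<'E'
import numpy as np, cv2
from scipy.spatial.transform import Rotation as R
from plant import robot
def ray(name,u,v,z,c=None):
    c=c or robot.calibration(name); E=np.array(c["extrinsics"]); Ri=E[:3,:3].T; o=-Ri@E[:3,3]
    d=Ri@np.array([(u-c["cx"])/c["fx"],(v-c["cy"])/c["fy"],1]); return o+d*(z-o[2])/d[2]
def pts(name,depth):
    c=robot.calibration(name); E=np.array(c["extrinsics"]); v,u=np.mgrid[:400,:640]
    P=np.stack([(u-c["cx"])/c["fx"]*depth,(v-c["cy"])/c["fy"]*depth,depth],-1)
    return (P-E[:3,3])@E[:3,:3]
E
python3 - <<'E'
from h import *
for n in("top","scene"):
    p,d=robot.read_camera(n); cv2.imwrite(f"pics/{n}0.png",p); np.save(f"{n}0.npy",d)
    c=robot.calibration(n); print(n,c["fx"],np.round(np.linalg.inv(c["extrinsics"]),3))
s=robot.read_state(); print(s["t"],s["tool_pos"],s["orientation"],s["force"],s["opening"]); print(R.from_rotvec(s["orientation"]).as_matrix().round(3))
E
```

```text
pics
top 366.5893905117226 [[-0.001 -0.982  0.189  0.411]
 [-1.     0.001 -0.002  0.037]
 [ 0.002 -0.189 -0.982  0.916]
 [ 0.     0.     0.     1.   ]]
scene 474.2553222088955 [[ 0.703 -0.328  0.631 -0.003]
 [-0.712 -0.329  0.621 -0.531]
 [ 0.004 -0.885 -0.465  0.546]
 [ 0.     0.     0.     1.   ]]
0.1 [0.16964156 0.575309   0.40380766] [-4.48869583e-01 -3.10898844e+00  2.47503596e-03] [ 0.04707166 -0.44279971 -0.26024385] 0.09341338022818146
[[-0.959  0.283 -0.001]
 [ 0.283  0.959 -0.002]
 [ 0.    -0.002 -1.   ]]
```

View pics/top0.png

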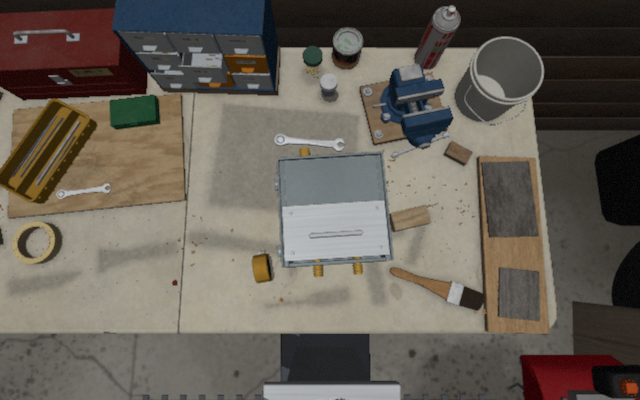

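View pics/scene0.png

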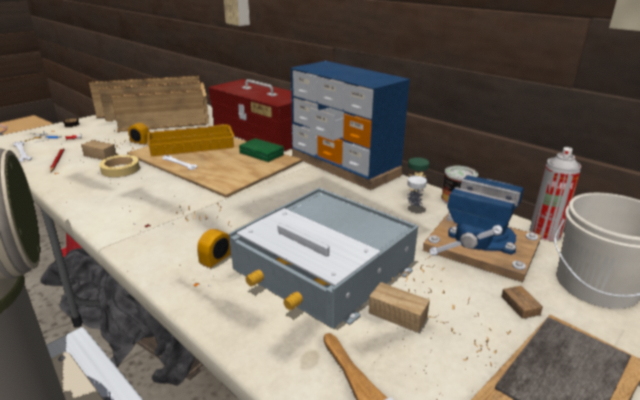

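Top view: the box spans pixels (277,155)–(390,268) with a slight yaw. The white cover is at its front half, and the rib runs along (310–362, 235). The hose tails are at the front (318,268) and (357,268), the tape measure is at (262,268) and the pine block at (410,217). Next I measure.

```bash
python3 - <<'E'
from h import *
d=np.load("top0.npy"); p=cv2.imread("pics/top0.png"); P=pts("top",d)
win=np.zeros(d.shape,bool); win[135:285,255:400]=1
m=(win&(P[...,2]>.066)&(P[...,2]<.09)&(d>0)); m=cv2.morphologyEx(m.astype(np.uint8),cv2.MORPH_OPEN,np.ones((3,3)))
def rect(m,z=None):
    n,l,st,_=cv2.connectedComponentsWithStats(m.astype(np.uint8)); k=1+st[1:,4].argmax(); q=P[l==k]
    r=cv2.minAreaRect((q[:,:2]*1000).astype(np.float32)); print(len(q),r,np.median(q[:,2]),cv2.boxPoints(r).round(1).tolist())
rect(m)
w=win&(p.min(2)>185)&(P[...,2]>.07); rect(w)
rib=win&(P[...,2]>.093)&(P[...,2]<.11); rect(rib)
for u,v in((330,180),(330,220),(336,234),(384,200),(230,220)): print(u,v,P[v,u].round(4),p[v,u])
E
```

```text
11300 ((551.9974365234375, -1.481231689453125), (257.02276611328125, 253.7646484375), 3.669370651245117) 0.0784060666515981 [[415.6000061035156, 116.9000015258789], [431.8999938964844, -136.3000030517578], [688.4000244140625, -119.9000015258789], [672.0999755859375, 133.39999389648438]]
43 ((434.756103515625, 69.41714477539062), (78.43102264404297, 20.588924407958984), 68.52505493164062) 0.08022111337542076 [[410.79998779296875, 36.70000076293945], [430.0, 29.200000762939453], [458.70001220703125, 102.0999984741211], [439.5, 109.69999694824219]]
243 ((489.0987548828125, -5.238681793212891), (10.310593605041504, 117.01795196533203), 3.727933406829834) 0.09876885713887579 [[480.20001220703125, 52.79999923706055], [487.79998779296875, -64.0], [498.0, -63.29999923706055], [490.3999938964844, 53.5]]
330 180 [0.6184 0.0043 0.0743] [122 120 112]
330 220 [0.5221 0.0053 0.0827] [181 179 175]
336 234 [ 0.4885 -0.0072  0.0988] [168 167 163]
384 200 [ 0.5702 -0.1215  0.0745] [115 114 108]
230 220 [ 0.5335  0.254  -0.0013] [142 158 163]
```

Emit:
apply_moves --series '[[[0, 0, 0], [0, 0, -0.088]], [[0, 0, 0], [0, 0, -0.088]], [[0, 0, 0], [0, 0, -0.088]], [[0, 0, 0], [0, 0, -0.087]], [[-12.7, -30, 4], [0, 0, 0]], [[-12.7, -30, 4], [0, 0, 0]], [[-12.7, -30, 4], [0, 0, 0]], [[-12.7, -30, 4], [0, 0, 0]], [[-12.7, -30, 4], [0, 0, 0]], [[-12.7, -30, 4], [0, 0, 0]], [[-12.7, -30, 4], [0, 0, 0]], [[-12.7, -30, 4], [0, 0, 0]]]' --claw 0.5

```text
t: 1.1
tool_pos: [0.2867, 0.341, 0.3721]
orientation: [0.101, -3.14, 0.001]
force: [0.5, 0.0, 0.4]
opening: 0.0463
gripper_force: 0.0
```

Emit:
apply_moves --series '[[[-12.7, -30, 4], [0, 0, 0]], [[-12.7, -30, 4], [0, 0, 0]], [[-12.7, -30, 4], [0, 0, 0]], [[-12.7, -30, 4], [0, 0, 0]], [[-12.7, -30, 4], [0, 0, 0]], [[-12.7, -30, 4], [0, 0, 0]], [[-12.7, -30, 4], [0, 0, 0]], [[-12.7, -30, 4], [0, 0, 0]], [[-12.7, -30, 4], [0, 0, 0]], [[-12.7, -30, 4], [0, 0, 0]], [[-12.7, -30, 4], [0, 0, 0]], [[-12.7, -30, 4], [0, 0, 0]]]'

```text
t: 2.1
tool_pos: [0.4619, -0.0086, 0.3243]
orientation: [0.1, -3.14, -0.0]
force: [-0.7, -0.3, -1.3]
opening: 0.0465
gripper_force: 0.0
```

```bash
python3 - <<'E'
from h import *
s=robot.read_state(); print(s["t"],s["tool_pos"],R.from_rotvec(s["orientation"]).as_matrix().round(3),s["opening"],s["force"])
n="wrist"; p,d=robot.read_camera(n); cv2.imwrite(f"pics/{n}0.png",p); np.save(f"{n}0.npy",d)
c=robot.calibration(n); print(n,c["fx"],np.round(np.linalg.inv(c["extrinsics"]),3))
T=s["tool_pos"]; M=R.from_rotvec(s["orientation"]).as_matrix()
th=.064; 
for bx in(-.09,):
  w=np.array([.552+bx*np.cos(th),-.0015+bx*np.sin(th),.274]); print("move tool",(M.T@(w-T)*1000).round(1))
P=pts(n,d); rib=(P[...,2]>.092)&(P[...,2]<.108)&(d>0)&(abs(P[...,0]-.489)<.05)&(abs(P[...,1])<.1)
q=P[rib]; print(len(q)); 
if len(q)>50: print(cv2.minAreaRect((q[:,:2]*1000).astype(np.float32)))
E
```

```text
2.1 [ 0.4619118  -0.00864858  0.32425526] [[-0.998 -0.064 -0.   ]
 [-0.064  0.998  0.   ]
 [ 0.     0.    -1.   ]] 0.04646240772374279 [-0.65047778 -0.28209925 -1.28253871]
wrist 357.44009481353265 [[-0.062  0.968  0.241  0.397]
 [ 0.998  0.061  0.012 -0.017]
 [-0.003  0.242 -0.97   0.304]
 [ 0.     0.     0.     1.   ]]
move tool [-0.4  1.4 50.3]
1708
((490.99658203125, -12.233596801757812), (9.891161918640137, 60.430442810058594), 3.2453598976135254)
```

View pics/wrist0.png

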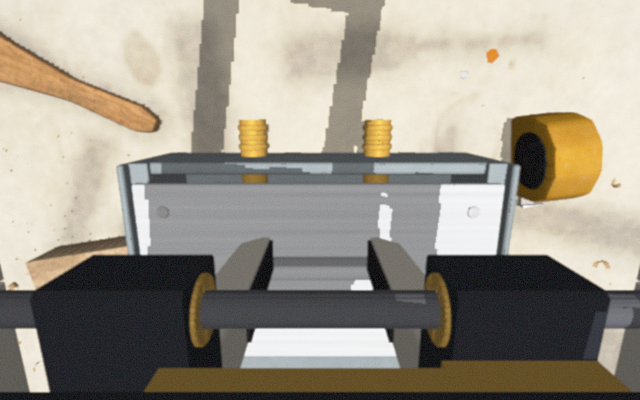

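Wrist view (image down = +x): rib at row ≈262, both fingers just in front of it, front wall at row ≈165 and tape measure at (560,155). The rib agrees with the top view, so I go down.

Emit:
apply_moves --series '[[[0, 1, 8], [0, 0, 0]], [[0, 0, 8], [0, 0, 0]], [[0, 0, 8], [0, 0, 0]], [[0, 0, 8], [0, 0, 0]], [[0, 0, 8], [0, 0, 0]], [[0, 0, 5], [0, 0, 0]], [[0, 0, 4], [0, 0, 0]], [[0, 0, 0], [0, 0, 0]], [[-3, 0, 0], [0, 0, 0]], [[-3, 0, 0], [0, 0, 0]], [[-3, 0, 0], [0, 0, 0]], [[-3, 0, 0], [0, 0, 0]]]'

```text
t: 3.15
tool_pos: [0.4742, -0.0052, 0.2763]
orientation: [-0.101, 3.139, -0.0]
force: [-1.0, -0.1, -0.6]
opening: 0.0465
gripper_force: 0.0
```

Emit:
apply_moves --series '[[[-4, 0, 0], [0, 0, 0]], [[-4, 0, 0], [0, 0, 0]], [[-6, 0, 0], [0, 0, 0]], [[-8, 0, 0], [0, 0, 0]], [[-8, 0, 0], [0, 0, 0]], [[-8, 0, 0], [0, 0, 0]], [[-8, 0, 0], [0, 0, 0]], [[-8, 0, 0], [0, 0, 0]], [[-8, 0, 0], [0, 0, 0]], [[-8, 0, 0], [0, 0, 0]], [[-8, 0, 0], [0, 0, 0]], [[-8, 0, 0], [0, 0, 0]]]'

```text
t: 4.15
tool_pos: [0.5602, 0.0004, 0.2756]
orientation: [0.101, -3.14, -0.0]
force: [-3.9, -0.2, 2.0]
opening: 0.0463
gripper_force: 1.5
```

Emit:
apply_moves --series '[[[-5, 0, 0], [0, 0, 0]], [[-5, 0, 0], [0, 0, 0]], [[-4, 0, 0], [0, 0, 0]], [[-3, 0, 0], [0, 0, 0]], [[-3, 0, 0], [0, 0, 0]], [[-2, 0, 0], [0, 0, 0]], [[-2, 0, 0], [0, 0, 0]], [[-2, 0, 0], [0, 0, 0]], [[-1, 0, 0], [0, 0, 0]], [[-1, 0, 0], [0, 0, 0]]]'

```text
t: 4.98
tool_pos: [0.5874, 0.0021, 0.2757]
orientation: [0.101, -3.14, 0.0]
force: [-6.9, -0.5, 3.2]
opening: 0.0464
gripper_force: 4.2
```

Emit:
apply_moves --series '[[[-1, 0, 0], [0, 0, 0]], [[-1, 0, 0], [0, 0, 0]], [[-1, 0, 0], [0, 0, 0]], [[-1, 0, 0], [0, 0, 0]]]'

```text
t: 5.32
tool_pos: [0.5891, 0.0022, 0.2757]
orientation: [0.101, -3.131, 0.0]
force: [-29.0, -1.7, 21.1]
opening: 0.0467
gripper_force: 14.5
```

Emit:
apply_moves --series '[[[3, 0, 0], [0, 0, 0]], [[4, 0, 0], [0, 0, 0]], [[6, 0, 0], [0, 0, 0]], [[10, 0, -4], [0, 0, 0]], [[15, 0, -10], [0, 0, 0]], [[20, 0, -20], [0, 0, 0]], [[25, 0, -25], [0, 0, 0]], [[25, 0, -25], [0, 0, 0]], [[25, 0, -20], [0, 0, 0]], [[20, 0, -10], [0, 0, 0]], [[10, 0, 0], [0, 0, 0]], [[0, 0, 0], [0, 0, 0]]]' --claw 0

```text
t: 6.32
tool_pos: [0.4276, -0.0081, 0.3911]
orientation: [-0.1, 3.136, -0.001]
force: [-0.1, 0.5, -0.5]
opening: 0.0003
gripper_force: 0.0
```

```bash
python3 - <<'E'
from h import *
s=robot.read_state(); print(s["t"],s["tool_pos"],s["opening"],s["force"])
ims=[]
for n in("wrist","top"):
    p,d=robot.read_camera(n); cv2.imwrite(f"pics/{n}1.png",p); np.save(f"{n}1.npy",d); ims.append(p)
    c=robot.calibration(n); np.savez(f"{n}1c.npz",**c); ims[-1]=p
cv2.imwrite("pics/both1.png",np.vstack([cv2.resize(ims[0],(480,300)),cv2.resize(ims[1][120:300,220:460],(400,300),interpolation=2).copy() if 0 else cv2.resize(ims[1][130:290,220:476],(480,300))]))
E
```

```text
6.3167 [ 0.42755302 -0.00814122  0.39107176] 0.00030875942563911036 [-0.06151777  0.47623907 -0.5368132 ]
```

View pics/both1.png

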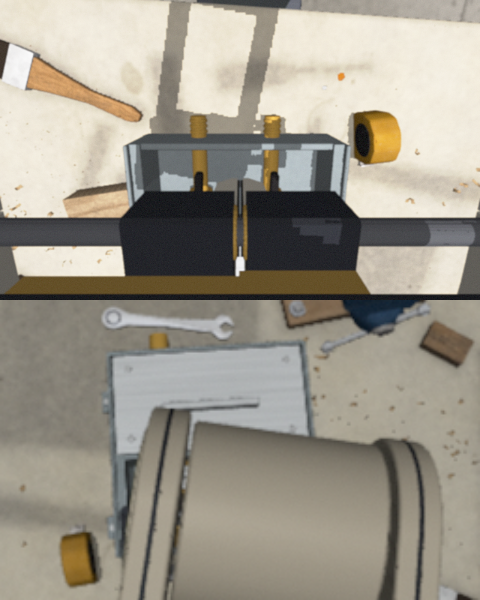

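The cover now sits at the rear (rib at around (212,403) in the lower panel), but the arm hides the spindles. I move aside to the left to look.

Emit:
apply_moves --series '[[[0, 28, 0], [0, 0, 0]], [[0, 30, 0], [0, 0, 0]], [[0, 30, 0], [0, 0, 0]], [[0, 30, 0], [0, 0, 0]], [[0, 30, 0], [0, 0, 0]], [[0, 30, 0], [0, 0, 0]], [[0, 30, 0], [0, 0, 0]], [[0, 30, 0], [0, 0, 0]], [[0, 20, 0], [0, 0, 0]], [[0, 0, 0], [0, 0, 0]]]'

```text
t: 7.25
tool_pos: [0.412, 0.2528, 0.3885]
orientation: [0.106, -3.138, -0.001]
force: [-0.2, -0.2, -0.2]
opening: 0.0004
gripper_force: 0.0
```

```bash
python3 - <<'E'
from h import *
s=robot.read_state(); print(s["t"],s["tool_pos"],s["opening"])
ims=[]
for n in("top","scene"):
    p,d=robot.read_camera(n); cv2.imwrite(f"pics/{n}2.png",p); np.save(f"{n}2.npy",d); ims.append(p)
cv2.imwrite("pics/both2.png",np.hstack([cv2.resize(ims[0][145:285,265:405],(560,560),interpolation=cv2.INTER_NEAREST),cv2.resize(ims[1][180:330,220:430],(240,171))[:560].copy() if 0 else cv2.copyMakeBorder(cv2.resize(ims[1][180:330,220:430],(240,171)),0,389,0,0,0)]))
d=np.load("top2.npy"); P=pts("top",d)
th=.064; B=np.array([[np.cos(th),-np.sin(th)],[np.sin(th),np.cos(th)]]); q=(P[...,:2]-[.552,-.0015])@B
rib=(P[...,2]>.092)&(P[...,2]<.108)&(abs(q[...,0])<.1)&(abs(q[...,1])<.08); print("rib",rib.sum(),q[rib].mean(0), cv2.minAreaRect((q[rib]*1000).astype(np.float32)))
cov=(abs(q[...,0]-.06)<.05)&(abs(q[...,1])<.1)&(P[...,2]<.09)&(P[...,2]>.06); X=np.c_[q[cov],np.ones(cov.sum())]; print("plane",np.linalg.lstsq(X,P[cov][:,2],rcond=None)[0])
E
```

```text
7.25 [0.41199584 0.25275736 0.38853749] 0.0003756253391018261
rib 241 [0.04794558 0.00039914] ((48.8088493347168, 0.11557769775390625), (10.486593246459961, 117.9208984375), 0.08151598274707794)
plane [-0.00014078  0.00101192  0.08033551]
```

View pics/both2.png

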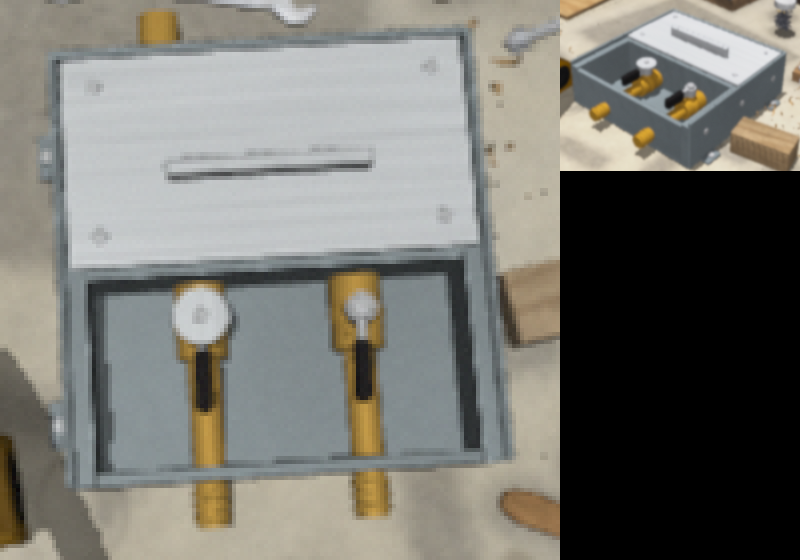

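Zoomed top view: the cover is back against the rear stop. The tag disc is on the left valve at crop (201,315), lever tip at (204,410). The plain nut is at (361,307), lever tip at (364,398). Next I compute the positions.

```bash
python3 - <<'E'
from h import *
p=cv2.imread("pics/top2.png"); th=.064; B=np.array([[np.cos(th),-np.sin(th)],[np.sin(th),np.cos(th)]])
f=lambda w:((np.array(w)[:2]-[.552,-.0015])@B*1000).round(1)
for nm,(u,v),z in(("tag",(201,315),.067),("tagtip",(204,410),.064),("plain",(361,307),.066),("plaintip",(364,398),.064)):
    w=ray("top",265+u/4-.4,145+v/4-.4,z); print(nm,w.round(4),f(w))
# black sleeves, centroid and axis
hsv=p.astype(int).max(2); m=np.zeros(hsv.shape,np.uint8); m[220:260,300:375]=(hsv[220:260,300:375]<60)
n,l,st,ce=cv2.connectedComponentsWithStats(m)
for k in range(1,n):
    if st[k,4]>15:
        ys,xs=np.nonzero(l==k); W=np.array([f(ray("top",x,y,.064)) for x,y in zip(xs,ys)]); print(st[k],W.mean(0),W.min(0),W.max(0),cv2.minAreaRect(W.astype(np.float32)))
d=np.load("top2.npy"); P=pts("top",d); q=(P[...,:2]-[.552,-.0015])@B*1000
# z profile along box x, at y=0 and y=95
for y in(0,-90):
    s=(abs(q[...,1]-y)<4)&(abs(q[...,0])<140); o=q[s][:,0].argsort(); a=np.c_[q[s][:,0],P[s][:,2]*1000][o]
    e=[(a[i].round(1).tolist(),a[i+1].round(1).tolist()) for i in range(len(a)-1) if abs(a[i,1]-a[i+1,1])>12]; print(y,e[:8])
# rear profile
i=(abs(q[...,1])<30)&(q[...,0]>100)&(q[...,0]<140)
a=np.c_[q[i][:,0],P[i][:,2]*1000]; 
for b in range(100,140,3):
    k=(a[:,0]>=b)&(a[:,0]<b+3); print(b,a[k,1].mean().round(1) if k.any() else None,end="; ")
E
```

```text
tag [0.5164 0.0401 0.067 ] [-32.9  43.7]
tagtip [0.4616 0.0383 0.064 ] [-87.6  45.5]
plain [ 0.5211 -0.0533  0.066 ] [-34.1 -49.7]
plaintip [ 0.4684 -0.0541  0.064 ] [-86.8 -47.2]
[354 230   4  15  56] [-70.27678571 -48.23392857] [-86.6 -53. ] [-54.  -43.7] ((-70.39537048339844, -48.303489685058594), (7.017056465148926, 32.52076721191406), 85.06077575683594)
[314 233   4  15  56] [-70.7375      44.71071429] [-87.5  40.3] [-54.9  49.1] ((-71.27494049072266, 44.696746826171875), (7.020930290222168, 32.3692741394043), 86.28203582763672)
0 [([-130.4, 1.6], [-128.6, 38.6]), ([-128.6, 38.6], [-128.6, 10.0]), ([-128.6, 10.0], [-128.6, 23.5]), ([-128.6, 23.5], [-127.2, 71.1]), ([-122.2, 70.5], [-118.9, 11.2]), ([-12.1, 7.1], [-11.1, 32.3]), ([-11.1, 32.3], [-11.0, 49.7]), ([-11.0, 49.7], [-10.9, 64.2])]
-90 [([-129.1, 1.7], [-128.4, 68.0]), ([-121.4, 71.1], [-117.4, 7.2]), ([-11.0, 10.4], [-11.0, 25.5]), ([-11.0, 25.5], [-11.0, 71.3]), ([-11.0, 71.3], [-10.9, 41.0]), ([-10.9, 41.0], [-10.9, 73.9]), ([-10.9, 73.9], [-10.8, 10.2]), ([-10.8, 10.2], [-10.8, 41.9])]
100 80.3; 103 80.0; 106 80.2; 109 80.6; 112 80.3; 115 80.2; 118 79.9; 121 81.1; 124 81.6; 127 80.2; 130 None; 133 None; 136 None; 139 None;
```

The measured well edge (−11 vs −7), spindle row (−33 vs −30) and rib (48.5 vs 52) all share the same −3.3 mm offset. So the cover is at its stop, and the tagged valve is the left one, near angle 0. Now I plan the handle push.

```bash
cat >> h.py <<'E'
th=.064; B=np.array([[np.cos(th),-np.sin(th)],[np.sin(th),np.cos(th)]])
S=np.array([-33.2,44.3])
def centre(phi,gap,r=42,h=22.5):   # finger centre (world, mm) and tool y angle
    u=np.array([-np.cos(phi),np.sin(phi)]); t=np.array([np.sin(phi),np.cos(phi)])
    return np.array([552,-1.5])+B@(S+r*u-(h+gap)*t)
def toolmove(w,z):
    s=robot.read_state(); M=R.from_rotvec(s["orientation"]).as_matrix(); return (M.T@(np.r_[w,z]-s["tool_pos"]*1000)).round(1)
E
python3 - <<'E'
from h import *
print(toolmove(centre(0,10),236))
# steps: phi from 0, tool frame x=(-cos a..) ; per-row shift in tool axes
N=24; y=np.pi/2+th
for g0,ph in [(0,np.linspace(0,np.pi/2,N+1))]:
    c=[centre(p,0) for p in ph]
    for i in range(3):
        a=y-ph[i]; ty=np.array([np.cos(a),np.sin(a)]); tx=np.array([-ty[1],ty[0]]); d=c[i+1]-c[i]; print(ph[1].round(4),(d@tx).round(2),(d@ty).round(2))
E
```

```text
[ -47.8 -248.2  152.8]
0.0654 1.38 2.8
0.0654 1.38 2.8
0.0654 1.38 2.8
```

Emit:
apply_moves --series '[[[-5.3, -27.6, 0], [0, 0, 0]], [[-5.3, -27.6, 0], [0, 0, 0]], [[-5.3, -27.6, 0], [0, 0, 0]], [[-5.3, -27.6, 0], [0, 0, 0]], [[-5.3, -27.6, 0], [0, 0, 0]], [[-5.3, -27.6, 0], [0, 0, 0]], [[-5.3, -27.6, 0], [0, 0, 0]], [[-5.3, -27.6, 0], [0, 0, 0]], [[-5.3, -27.6, 0], [0, 0, 0]], [[0, 0, 20], [0, 0, 0]], [[0, 0, 25], [0, 0, 0]], [[0, 0, 20], [0, 0, 0]]]'

```text
t: 8.35
tool_pos: [0.4755, 0.0025, 0.3233]
orientation: [0.096, -3.14, 0.001]
force: [-0.9, 0.5, -0.8]
opening: 0.0005
gripper_force: 0.0
```

```bash
python3 - <<'E'
from h import *
s=robot.read_state(); print(s["t"],s["tool_pos"],s["orientation"]); print(toolmove(centre(0,10),236))
p,d=robot.read_camera("scene"); cv2.imwrite("pics/sc3.png",cv2.resize(p[130:330,200:460],(780,600)))
E
```

```text
8.35 [0.47552362 0.00252807 0.32328425] [ 9.59798281e-02 -3.13986580e+00  5.24104841e-04]
[-0.9  2.9 87.3]
```

View pics/sc3.png

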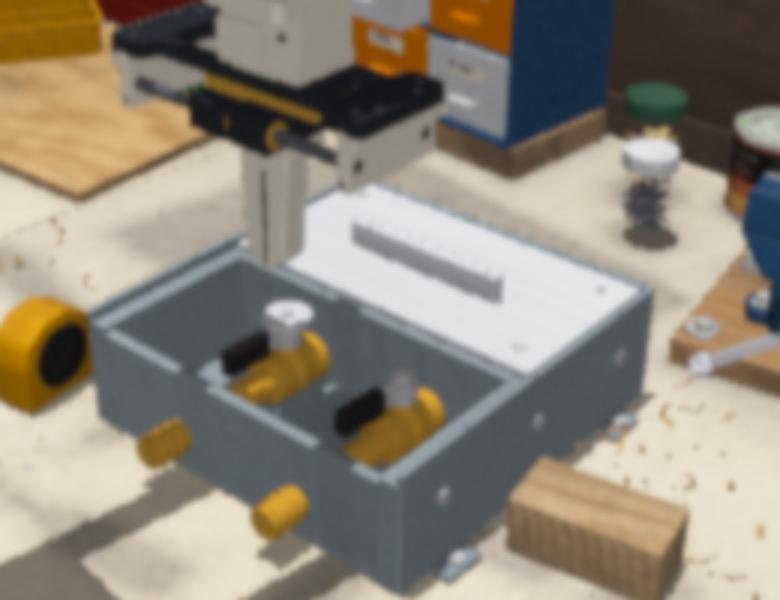

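Scene view: the closed fingers hang above the well between the two levers; the tagged disc is at (287,310) and its lever at (245,352). Now I go down.

Emit:
apply_moves --series '[[[0, 2, 15], [0, 0, 0]], [[-1, 0, 20], [0, 0, 0]], [[0, 0, 20], [0, 0, 0]], [[0, 0, 15], [0, 0, 0]], [[0, 0, 10], [0, 0, 0]], [[0, 0, 5], [0, 0, 0]], [[0, 0, 1], [0, 0, 0]], [[0, 0, 0], [0, 0, 0]]]'

```text
t: 9.07
tool_pos: [0.4768, 0.0063, 0.2392]
orientation: [-0.1, 3.14, -0.0]
force: [0.1, 0.2, 0.4]
opening: 0.0004
gripper_force: 0.0
```

Emit:
apply_moves --series '[[[0, 3, 0], [0, 0, 0]], [[0, 3, 0], [0, 0, 0]], [[0, 2, 0], [0, 0, 0]], [[0, 2, 0], [0, 0, 0]]]'

```text
t: 9.4
tool_pos: [0.4761, 0.017, 0.2394]
orientation: [-0.101, 3.139, -0.0]
force: [0.2, -0.2, -0.4]
opening: 0.0005
gripper_force: 0.0
```

Emit:
apply_moves --series '[[[0, 1.4, 1], [0, 0, 0]], [[1.4, 2.8, 1], [0, 0, 0.065]], [[1.4, 2.8, 0], [0, 0, 0.065]], [[1.4, 2.8, 0], [0, 0, 0.065]], [[1.4, 2.8, 0], [0, 0, 0.065]], [[1.4, 2.8, 0], [0, 0, 0.065]], [[1.4, 2.8, 0], [0, 0, 0.065]], [[1.4, 2.8, 0], [0, 0, 0.065]], [[1.4, 2.8, 0], [0, 0, 0.065]], [[1.4, 2.8, 0], [0, 0, 0.065]], [[1.4, 2.8, 0], [0, 0, 0.065]], [[1.4, 2.8, 0], [0, 0, 0.065]]]'

```text
t: 10.4
tool_pos: [0.4691, 0.051, 0.2368]
orientation: [1.009, 2.975, -0.001]
force: [0.7, -2.0, 0.3]
opening: 0.0006
gripper_force: 1.2
```

```bash
python3 - <<'E'
from h import *
s=robot.read_state(); M=R.from_rotvec(s["orientation"]).as_matrix(); a=np.arctan2(M[1,1],M[0,1]); ph=np.pi/2+th-a
print(s["t"],s["tool_pos"],ph,toolmove(centre(ph,0),236),s["force"])
p,d=robot.read_camera("scene"); cv2.imwrite("pics/sc4.png",cv2.resize(p[180:330,220:430],(700,500)))
E
```

```text
10.4 [0.46906104 0.05095418 0.23684076] 0.7179315560943752 [-1.6 -2.2  0.8] [ 0.68171884 -2.00113906  0.31566479]
```

View pics/sc4.png

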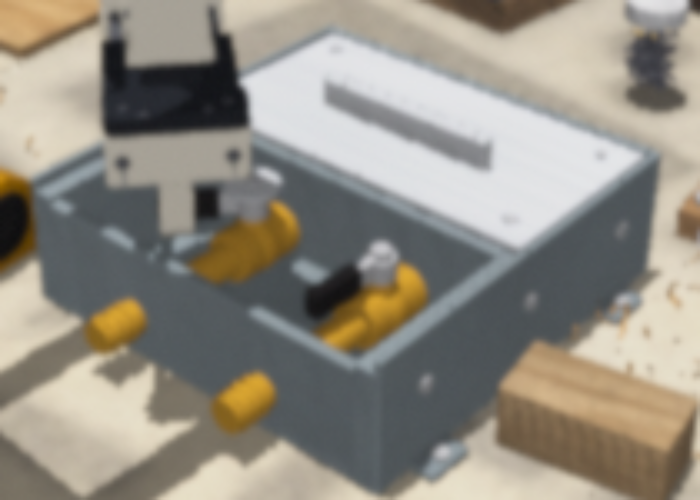

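The fingers push the tagged lever, which is partway round at (205,202), and the plain lever hasn't moved. I carry on along the arc.

Emit:
apply_moves --series '[[[1.3, 2.8, 0], [0, 0, 0.065]], [[1.3, 2.8, 0], [0, 0, 0.065]], [[1.3, 2.8, 0], [0, 0, 0.065]], [[1.3, 2.8, 0], [0, 0, 0.065]], [[1.3, 2.8, 0], [0, 0, 0.065]], [[1.3, 2.8, 0], [0, 0, 0.065]], [[1.3, 2.8, 0], [0, 0, 0.065]], [[1.3, 2.8, 0], [0, 0, 0.065]], [[1.3, 2.8, 0], [0, 0, 0.065]], [[1.3, 2.8, 0], [0, 0, 0.065]], [[1.3, 2.4, 0], [0, 0, 0.065]], [[1.3, 2, 0], [0, 0, 0.065]]]'

```text
t: 11.45
tool_pos: [0.4873, 0.0811, 0.2365]
orientation: [-2.062, -2.37, 0.001]
force: [-1.5, -0.5, 0.3]
opening: 0.0005
gripper_force: 0.8
```

```bash
python3 - <<'E'
from h import *
s=robot.read_state(); M=R.from_rotvec(s["orientation"]).as_matrix(); a=np.arctan2(M[1,1],M[0,1]); ph=np.pi/2+th-a
print(s["t"],s["tool_pos"],ph,toolmove(centre(ph,0),236),toolmove(centre(np.pi/2,0),236),s["force"])
E
```

```text
11.45 [0.48728233 0.08114597 0.23651618] 1.4960527740703828 [-2.1  0.4  0.5] [-0.6  3.6  0.5] [-1.5027051  -0.46033898  0.28816706]
```

Emit:
apply_moves --series '[[[0, 1.5, 0], [0, 0, 0.04]], [[0, 1, 0], [0, 0, 0.035]], [[0, 1, 0], [0, 0, 0]], [[0, 1, 0], [0, 0, 0]]]'

```text
t: 11.78
tool_pos: [0.4917, 0.0817, 0.2365]
orientation: [-2.145, -2.294, 0.001]
force: [-1.0, 1.0, 0.1]
opening: 0.0003
gripper_force: 0.9
```

Emit:
apply_moves --series '[[[0, 1, 0], [0, 0, 0]], [[0, 1, 0], [0, 0, 0]]]'

```text
t: 11.95
tool_pos: [0.4938, 0.0817, 0.2366]
orientation: [-2.146, -2.293, 0.0]
force: [-2.5, 2.0, -0.3]
opening: 0.0005
gripper_force: 1.1
```

Emit:
apply_moves --series '[[[0, 1, 0], [0, 0, 0]], [[0, 1, 0], [0, 0, 0]]]'

```text
t: 12.12
tool_pos: [0.4949, 0.0819, 0.2363]
orientation: [-2.145, -2.291, 0.004]
force: [-13.7, 1.3, 8.6]
opening: 0.0005
gripper_force: 7.2
```

Emit:
apply_moves --series '[[[0, 1, 0], [0, 0, 0]], [[0, 1, 0], [0, 0, 0]]]'

```text
t: 12.28
tool_pos: [0.4959, 0.082, 0.2361]
orientation: [-2.143, -2.289, 0.009]
force: [-23.8, 0.9, 18.3]
opening: 0.0003
gripper_force: 12.2
```

Force rises to 24 N, so the handle is at its stop. I back off, lift, and move aside to check.

Emit:
apply_moves --series '[[[0, -3, 0], [0, 0, 0]], [[0, -5, 0], [0, 0, 0]], [[0, -6, 0], [0, 0, 0]], [[0, -3, -4], [0, 0, 0]], [[0, 0, -12], [0, 0, 0]], [[0, 0, -25], [0, 0, 0]], [[0, 0, -35], [0, 0, 0]], [[0, 0, -35], [0, 0, 0]], [[0, 0, -30], [0, 0, 0]], [[10, 0, -10], [0, 0, 0]], [[25, 0, 0], [0, 0, 0]], [[30, 0, 0], [0, 0, 0]]]'

```text
t: 13.28
tool_pos: [0.4772, 0.1456, 0.3904]
orientation: [2.149, 2.287, 0.005]
force: [0.5, -0.0, -0.8]
opening: 0.0002
gripper_force: 0.0
```

Emit:
apply_moves --series '[[[30, 0, 0], [0, 0, 0]], [[30, 0, 0], [0, 0, 0]], [[30, 0, 0], [0, 0, 0]], [[30, 0, 0], [0, 0, 0]], [[20, 0, 0], [0, 0, 0]], [[10, 0, 0], [0, 0, 0]], [[0, 0, 0], [0, 0, 0]], [[0, 0, 0], [0, 0, 0]]]'

```text
t: 13.95
tool_pos: [0.4669, 0.2952, 0.3878]
orientation: [2.147, 2.293, -0.001]
force: [-0.1, -0.5, 0.4]
opening: 0.0007
gripper_force: 0.0
```

```bash
python3 - <<'E'
from h import *
s=robot.read_state(); print(s["t"],s["tool_pos"],s["force"])
ims=[]
for n in("top","scene"):
    p,d=robot.read_camera(n); cv2.imwrite(f"pics/{n}5.png",p); ims.append(p)
    if n=="top": D=d
cv2.imwrite("pics/both5.png",np.hstack([cv2.resize(ims[0][145:285,255:405],(428,400),interpolation=cv2.INTER_NEAREST),cv2.resize(ims[1][180:330,220:430],(370,264)) if 0 else cv2.copyMakeBorder(cv2.resize(ims[1][180:330,220:430],(370,264)),0,136,0,0,0)]))
P=pts("top",D); q=(P[...,:2]-[.552,-.0015])@B
rib=(P[...,2]>.092)&(P[...,2]<.108)&(abs(q[...,0])<.1)&(abs(q[...,1])<.08); print("rib",cv2.minAreaRect((q[rib]*1000).astype(np.float32)))
cov=(abs(q[...,0]-.06)<.05)&(abs(q[...,1])<.1)&(P[...,2]<.09)&(P[...,2]>.06); X=np.c_[q[cov],np.ones(cov.sum())]; print("plane",np.linalg.lstsq(X,P[cov][:,2],rcond=None)[0])
v=ims[0].max(2); m=np.zeros(v.shape,np.uint8); m[216:255,296:375]=v[216:255,296:375]<60
n,l,st,ce=cv2.connectedComponentsWithStats(m)
for k in range(1,n):
    if st[k,4]>15:
        ys,xs=np.nonzero(l==k); W=np.array([(ray("top",x,y,.064)[:2]-[.552,-.0015])@B*1000 for x,y in zip(xs,ys)]); print(st[k],W.mean(0),cv2.minAreaRect(W.astype(np.float32)))
E
```

```text
13.95 [0.46692703 0.29522422 0.38784021] [-0.06743039 -0.46073677  0.43724825]
rib ((48.655174255371094, 0.06084442138671875), (10.589113235473633, 117.56824493408203), 0.07803720980882645)
plane [-0.00147847  0.00067737  0.08043322]
[296 216  12   2  16] [-13.65228109  76.2416246 ] ((-14.39378547668457, 73.94554138183594), (25.793025970458984, 2.365645408630371), 86.29087829589844)
[296 223  11   5  45] [-34.74307356  76.73365731] ((-34.30192184448242, 76.24778747558594), (23.37655258178711, 9.37984848022461), 86.28887939453125)
[354 230   4  15  55] [-70.51543584 -48.15355239] ((-70.36419677734375, -48.3664665222168), (6.978919506072998, 32.48551940917969), 85.18489837646484)
```

View pics/both5.png

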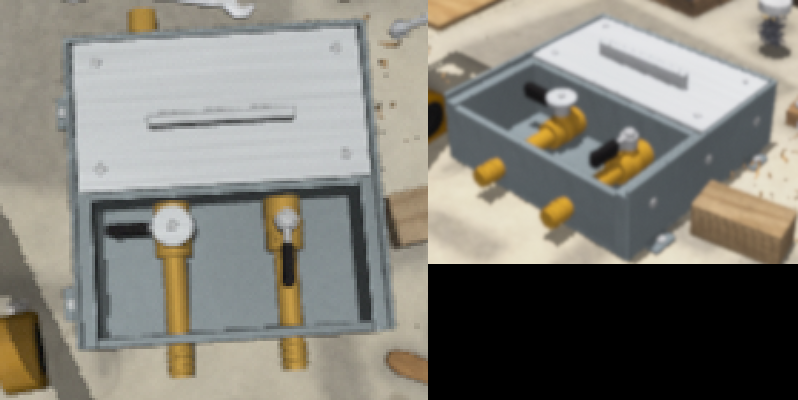

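The cover is back and flat, and the tagged lever is crosswise, pointing left from the disc at (172,226). The plain lever and the things beside the box are unmoved. Before handing in, one precise angle check.

```bash
python3 - <<'E'
from h import *
p=cv2.imread("pics/top5.png"); f=lambda x,y,z:(ray("top",x,y,z)[:2]-[.552,-.0015])@B*1000
g=p.min(2); m=np.zeros(g.shape,np.uint8); m[214:236,304:327]=g[214:236,304:327]>160
n,l,st,ce=cv2.connectedComponentsWithStats(m); k=1+st[1:,4].argmax(); c=f(*ce[k],.067); print(st[k],ce[k],c)
# intensity-weighted sleeve rows per column
v=p.max(2).astype(float)
for x in range(294,308):
    w=np.clip(110-v[219:232,x],0,None); y=(w*np.arange(219,232)).sum()/max(w.sum(),1); print(x,w.sum(),f(x,y,.064).round(1), end=" | ")
E
```

```text
[308 217  14  14 152] [314.55921053 223.44078947] [-33.07627515  44.43721438]
294 309.0 [-33.9  92.6] | 295 358.0 [-34.4  90.3] | 296 393.0 [-34.6  87.9] | 297 386.0 [-34.8  85.6] | 298 358.0 [-34.5  83.3] | 299 343.0 [-34.4  80.9] | 300 354.0 [-34.4  78.6] | 301 364.0 [-34.3  76.2] | 302 352.0 [-34.4  73.9] | 303 364.0 [-34.5  71.6] | 304 364.0 [-34.6  69.2] | 305 353.0 [-34.7  66.9] | 306 230.0 [-35.4  64.6] | 307 75.0 [-38.5  62.5] |
```

```bash
python3 -c "
from plant import robot
print(robot.close_job())"
```

```text
the job is handed in; nothing more can be done
None
```

The cover is pushed back to its rear stop and lying flat, and the tagged (left) handle is fully shut, crosswise to its pipe; the other valve and the things beside the box look unmoved, and the job was handed in at about 14 s.

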